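Put the mixed-up shoe lasts back on their own stands

TASK

The three yellow shoe lasts have been put back on each other's stands: move each one to the stand whose white card toe pattern matches its toe shape (pointed, round or square), and as every stand they need is taken, you may park one on the spare stand without a pattern on the way. Each last must end standing upright, centred on the grey pad, lined up with the board and with its toe towards the pattern, with the spare stand empty. Leave the hammer, the pliers and the glue jar where they are.

Things in the scene. Friction and masses are not known exactly. Their poses are not given: they have to be found in the camera images.
- last_pointed: loose yellow plastic shoe last, narrow pointed toe, the longest; 170 mm long, 54 mm wide, 80 mm tall, about 0.25 kg. Origin: centre of its flat underside; +x to the toe, z up. Grip the ankle block: flat upright sides, 30 mm wide (y), 50 mm long (x), centred at x = -25 mm, from 43 to 80 mm above the underside; wider below.
- last_round: loose yellow plastic shoe last, round toe, the shortest; 130 mm long, 56 mm wide, 80 mm tall, about 0.25 kg. Origin: centre of its flat underside; +x to the toe, z up. Grip the ankle block: flat upright sides, 30 mm wide (y), 50 mm long (x), centred at x = -25 mm, from 43 to 80 mm above the underside; wider below.
- last_square: loose yellow plastic shoe last, square-cut toe, middle length, the widest; 150 mm long, 62 mm wide, 80 mm tall, about 0.25 kg. Origin: centre of its flat underside; +x to the toe, z up. Grip the ankle block: flat upright sides, 30 mm wide (y), 50 mm long (x), centred at x = -25 mm, from 43 to 80 mm above the underside; wider below.
- stand_pointed: stand for the pointed-toed last: fixed wooden board 260 (x) x 90 x 12 mm. Origin: centre of its underside, z up. Lasts stand on its grey pad, 180 x 76 mm, top at z = 14 mm, centre at x = -35 mm, y = 0. From x = 64 to 122 mm lies a flat white card pattern (4 mm thick) of a pointed toe, tip to +x: the last's toe must point to it. At the start a wrong last stands here.
- stand_round: stand for the round-toed last: fixed wooden board 260 (x) x 90 x 12 mm. Origin: centre of its underside, z up. Lasts stand on its grey pad, 180 x 76 mm, top at z = 14 mm, centre at x = -35 mm, y = 0. From x = 64 to 122 mm lies a flat white card pattern (4 mm thick) of a round toe, tip to +x: the last's toe must point to it. At the start a wrong last stands here.
- stand_square: stand for the square-toed last: fixed wooden board 260 (x) x 90 x 12 mm. Origin: centre of its underside, z up. Lasts stand on its grey pad, 180 x 76 mm, top at z = 14 mm, centre at x = -35 mm, y = 0. From x = 64 to 122 mm lies a flat white card pattern (4 mm thick) of a square toe, tip to +x: the last's toe must point to it. At the start a wrong last stands here.
- stand_spare: spare stand, free at the start: fixed wooden board 260 (x) x 90 x 12 mm. Origin: centre of its underside, z up. Lasts stand on its grey pad, 180 x 76 mm, top at z = 14 mm, centre at x = -35 mm, y = 0. No toe pattern at its +x end. It may be used to park a last and must be empty at the end.
- hammer: bystander: hammer 260 mm long with wooden handle lying flat, up to 60 mm across the head, about 30 mm high; origin under its middle, +x to the head. Leave alone.
- pliers: bystander: pliers with black grips lying flat, about 170 x 60 x 16 mm; origin on the table near the middle, +x to the jaws. Leave alone.
- glue_jar: bystander: closed amber glue jar, 64 mm diameter, 85 mm tall, standing; origin: centre of its underside. Leave alone.
Mind the look-alikes: they are no part of the job. What is shaped like the last_round but blue is not meant.

How it is judged:
At the end, for the whole second after the job is handed in: Every last stands upright (tilt under 0.1 rad) on the pad of the stand with its own toe shape, its middle within 15 mm lengthwise and 12 mm sideways of the pad's centre, its long axis within 0.2 rad of the board's with the toe towards the pattern, released and at rest (so the spare stand is empty) (x of last_pointed in the frame of stand_pointed between -0.05 and -0.02 m and y of last_pointed in the frame of stand_pointed between -0.012 and 0.012 m and z of last_pointed in the frame of stand_pointed between 0.01 and 0.019 m and angle between each of last_pointed, last_round, last_square's own z axis and vertical below 0.1 rad and angle between the x axis of last_pointed and the x axis of stand_pointed, either way round below 0.2 rad and x of stand_pointed in the frame of last_pointed above 0 m and linear speed of each of last_pointed, last_round, last_square below 0.02 m/s and angular speed of each of last_pointed, last_round, last_square below 0.2 rad/s and x of last_round in the frame of stand_round between -0.05 and -0.02 m and y of last_round in the frame of stand_round between -0.012 and 0.012 m and z of last_round in the frame of stand_round between 0.01 and 0.019 m and angle between the x axis of last_round and the x axis of stand_round, either way round below 0.2 rad and x of stand_round in the frame of last_round above 0 m and x of last_square in the frame of stand_square between -0.05 and -0.02 m and y of last_square in the frame of stand_square between -0.012 and 0.012 m and z of last_square in the frame of stand_square between 0.01 and 0.019 m and angle between the x axis of last_square and the x axis of stand_square, either way round below 0.2 rad and x of stand_square in the frame of last_square above 0 m); the robot touches nothing.
It fails at once if the hammer is moved by more than 20 mm (distance of hammer from where it was at the start of the episode above 0.02 m).
It fails at once if the pliers is moved by more than 20 mm (distance of pliers from where it was at the start of the episode above 0.02 m).
It fails at once if the glue jar is moved by more than 20 mm (distance of glue_jar from where it was at the start of the episode above 0.02 m).
It also fails if it takes over 112 s, if anything falls off the work surface, if the arm or the gripper's body presses on something with over 40 N, if the wrist force passes 120 N, or if a joint passes its speed limit or range.

ROBOT

A 6-joint arm with a two-finger parallel gripper is mounted at the origin on the work surface. World frame = base frame: x ahead of the robot, y to its left, z up, the work surface at z = 0. Lengths are in m, angles in rad, forces in N, time in s.
With the tool pointing down it reaches from about 0.425 to 0.925 m from the base axis. Payload 12.5 kg.
Tool frame: the origin (TCP) lies midway between the tips of the shut fingers; the grasp point (between the pads) lies 19 mm behind it (tcp_to_grasp is the z of the grasp point in the tool frame, in m); z points along the fingers, y is the line along which they close (so a half turn about z gives the same grasp; the last joint's range is limited). The gripper opens to 85 mm and grips with 20 to 120 N. Pads are 22 mm wide; open, the fingers measure 114 mm over their backs; the gripper's body (76 mm by 85 mm) begins 54 mm behind the grasp point. The pads swing forward as they close: fully open they stand 13 mm farther back than shut.
Start: joints at [-0.106, 0.491, 1.559, -0, 1.092, -0.106], TCP at [0.625, 0, 0.231] pointing down, gripper open.
Joint ranges: [-3.1, 3.1], [-0.84, 2.19], [0.05, 2.79], [-1.13, 4.28], [0.06, 2.93], [-2.69, 2.69]. Speed limits (rad/s): [2.22, 2.22, 2.79, 3.14, 3.14, 3.14].

INTERFACE

Orientations are given as a unit quaternion [w, x, y, z].
In Python, from cell import get_obs, camera, sign_off, cut_out, spot_point, tcp_to_grasp gives the robot as it stands.
- The arm moves only by the shell command python3 -m pendant 'ROWS' [FORCE]. ROWS is JSON, a list of rows, each an object of numbers: "fingers": the opening, from -1 (shut) to 1 (fully open); "x", "y", "z": the shift along the tool's x, y, z as a fraction of full scale; "ax", "ay", "az": the turn, a rotation vector about the tool's x, y, z as a fraction of full scale. A call has 1 to 12 rows; each row is the pose to reach, as a shift and turn from the pose commanded when the call began, along the tool's axes at that moment; what a row does not reach only later rows make up. Full scale, the value 1, is 15 cm for a shift and pi/2 rad for a turn. A row lasts 1/10 s, in which the tool goes at most 50 mm and 8.59 degrees, less where a joint would pass 70% of its speed; a pose out of reach is approached as far as the arm can. A call with a number of a shift or a turn outside -1 to 1 is refused whole. A call with a gripper value outside its range is refused whole. The fingers move at their own pace and stop on an object; FORCE is the grip in N (left out, the last holds). Time passes only in rows, so rows that repeat a pose let the fingers close. It gives the time, the measured TCP pose, the force, the opening and the grip force at its end, in the units of the state.
- get_obs(): the state, without advancing time (a new reading comes with each control period).
- camera(name): name is "scene" or "side" or "wrist"; returns a dict with "pixels" (480x640x3 uint8, red, green, blue), "z_map" (480x640 float32, m along the optical axis (not along the pixel's ray), 0 where there is no reading), "fovy" (degrees; the focal length in pixels is half the picture's height over the tangent of half this angle, whatever the lens; pixels are square), "cx", "cy" (the principal point, pixels), "R" (3x3) and "t" (3): a world point X has camera coordinates R X + t. Camera axes: x right, y down, z forward; pixel columns grow to the right and rows downward; lengths in m; the calibration is good to about 2 mm. A picture is of the moment at which its call begins.
- sign_off(): hands the job in; it is judged then, once.
Trained networks look in a picture, given as the dict that the camera call returned (one of the last four; its "shot" number tells which), for a name from the list of things; names that differ only in an ending like _2 or _b are one class to them, and where a whole thing is asked for, a point or a joint stands for the part that bears it (a point fixed in the world has none). Each returns a list of dicts, best first, with "confidence" (0 to 1); they miss things now and then, are a little off and sometimes report something else, mostly with a low value. They report only what shows in the picture. A call takes as long as a camera call. They do not tell look-alikes from the thing itself.
- cut_out(query, picture): "pixels" (480x640 bool, what is visible of it) and "bbox" ([left, top, width, height] in pixels, round what is visible of it).
- spot_point(query, picture): "uv" ([column, row] in pixels: a listed point, or the origin of a listed thing).
The state is a dict: "t": time; "joint_pos": joint angles; "joint_velocities": joint speeds; "effort": joint torques, N m; "tcp_pos": TCP position; "eef_rot": TCP orientation; "ft_force": force on the tool from outside, world axes, zero at the start; "moment": the same for the moment, N m; "finger_gap": finger opening in m; "grip_force": force on a finger pad.
Only numpy, scipy, OpenCV 4.12 (cv2) and the standard library are available. Lean on these libraries where they do the work, as an engineer would, in place of code of your own. Each camera call takes 0.05 s, during which the arm holds its last target. There are 200 camera calls.

## Working session

There is one attempt and no reset: what is moved stays moved. The work goes in short steps, Python scripts to look and compute and a shell command to move; the robot and the scene stay as the last step left them, time stands still between calls to the robot, and variables do not carry over. Pictures are saved under pics/ and viewed, at most 14 in all, crops included, and the job is handed in when it is done.

```bash
mkdir -p pics; ls
python3 - <<'E'
from cell import *
import cv2,numpy as np
for n in ["scene","side"]:
    c=camera(n); cv2.imwrite(f"pics/{n}0.png",c["pixels"][:,:,::-1])
    print(n,c["fovy"],c["cx"],c["cy"],np.round(c["R"],3).tolist(),np.round(c["t"],3))
    for q in "last_pointed last_round last_square stand_pointed stand_round stand_square stand_spare hammer pliers glue_jar".split():
        print(q,[(round(d["confidence"],2),d["bbox"]) for d in cut_out(q,c)][:5],[(round(d["confidence"],2),np.round(d["uv"])) for d in spot_point(q,c)][:4])
o=get_obs();print(o["t"],o["tcp_pos"],o["eef_rot"],tcp_to_grasp)
E
```

```text
pics
scene 45.36174123615431 308.3771452486812 243.49707179183076 [[0.675, 0.738, 0.001], [0.405, -0.369, -0.836], [-0.617, 0.565, -0.548]] [-0.41  -0.145  1.812]
last_pointed [(0.87, [293.1, 224.3, 46.7, 45.1])] [(0.63, array([317., 256.]))]
last_round [(0.96, [342.0, 186.3, 32.5, 40.7]), (0.82, [314.3, 158.6, 33.9, 35.4]), (0.81, [413.1, 153.1, 18.8, 37.4]), (0.56, [267.9, 177.8, 44.7, 32.8])] [(0.9, array([421., 180.])), (0.72, array([330., 187.])), (0.65, array([291., 207.])), (0.63, array([358., 216.]))]
last_square [(0.63, [167.1, 277.5, 48.0, 56.3]), (0.26, [122.2, 335.7, 32.3, 50.1])] [(0.65, array([189., 316.])), (0.62, array([355., 323.])), (0.21, array([354., 216.]))]
stand_pointed [(0.88, [153.7, 293.8, 93.1, 71.2])] [(0.57, array([198., 325.]))]
stand_round [(0.98, [276.0, 241.4, 102.7, 49.1])] [(0.81, array([325., 262.]))]
stand_square [(0.95, [325.0, 207.0, 80.4, 40.5]), (0.15, [343.9, 185.6, 29.6, 39.2])] [(0.89, array([364., 227.]))]
stand_spare [(0.6, [168.3, 275.8, 47.1, 59.3]), (0.56, [209.3, 250.1, 94.4, 65.8]), (0.51, [118.7, 333.8, 37.9, 47.7])] [(0.64, array([
[... 996 characters left out ...]
, 101.0, 67.5])] [(0.66, array([423., 319.]))]
stand_round [(0.9, [287.9, 212.3, 76.4, 60.5])] [(0.56, array([329., 240.]))]
stand_square [(0.94, [227.5, 197.7, 81.1, 41.9])] [(0.89, array([269., 220.]))]
stand_spare [(0.72, [308.1, 255.7, 101.2, 64.0])] [(0.77, array([359., 284.]))]
hammer [(0.92, [222.4, 161.7, 67.7, 38.9])] [(0.68, array([253., 186.]))]
pliers [(0.7, [391.6, 215.8, 43.2, 24.3]), (0.59, [287.6, 216.2, 75.9, 57.5])] [(0.95, array([411., 233.]))]
glue_jar [(0.89, [479.2, 319.5, 34.8, 44.5]), (0.74, [288.3, 214.5, 79.4, 57.5])] [(0.67, array([492., 354.]))]
2.1 [6.24998951e-01 1.27629438e-05 2.31314096e-01] [1.71128085e-05 7.07105938e-01 7.07107624e-01 3.69387788e-06] -0.0187
```

Run:
```python
import cv2
a=cv2.imread("pics/scene0.png")[140:400,110:480];b=cv2.imread("pics/side0.png")[140:380,160:530]
cv2.imwrite("pics/a.png",cv2.resize(a,(800,562),interpolation=3));cv2.imwrite("pics/b.png",cv2.resize(b,(800,519),interpolation=3))
```

```text
(no output)
```

View pics/a.png

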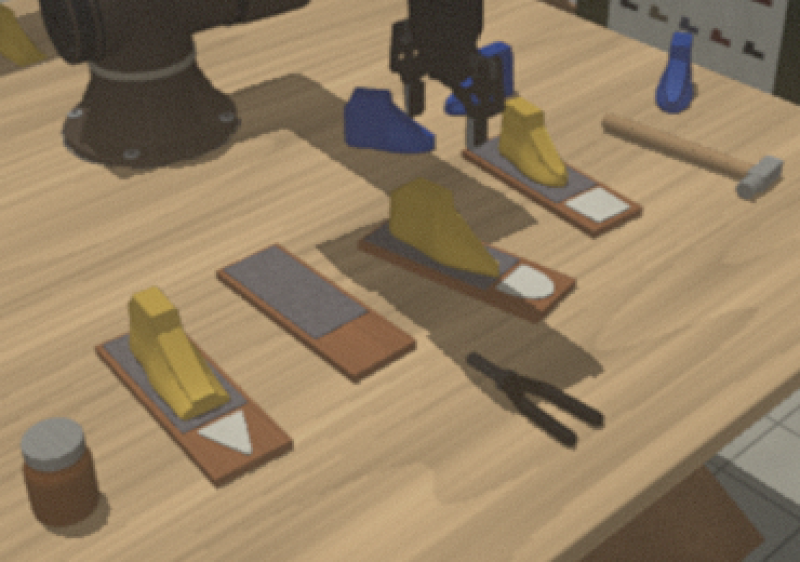

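View pics/b.png

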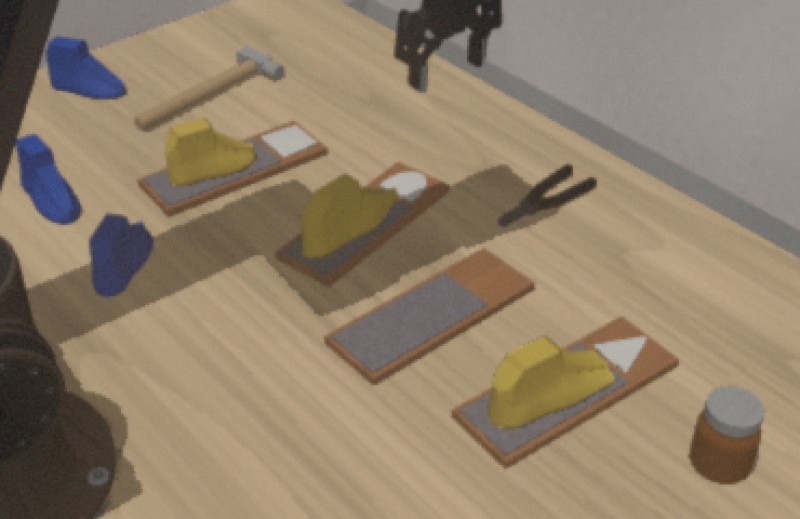

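Scene view: the yellow lasts are round at px (358,206) on the square-pattern stand, pointed at (317,247) on the round-pattern stand, and square at (190,305) on the pointed-pattern stand. The spare is at (255,283), and the blue look-alikes at (291,195), (330,176) and (421,171) are rejected by colour. The side view agrees. Next I'll measure using the depth maps.

```bash
cat > h.py <<'E'
from cell import *
import cv2,numpy as np
def pts(c):
    f=240/np.tan(np.radians(c["fovy"]/2)); z=c["z_map"]; v,u=np.mgrid[:480,:640]
    P=np.stack([(u-c["cx"])/f*z,(v-c["cy"])/f*z,z],-1)
    W=(P-c["t"])@c["R"]; W[z<=0]=np.nan
    return W
def yellow(c):
    h=cv2.cvtColor(c["pixels"],cv2.COLOR_RGB2HSV); return (h[...,0]>=20)&(h[...,0]<=34)&(h[...,1]>130)
def rect(xy):
    (x,y),(w,h),a=cv2.minAreaRect(xy.astype(np.float32)*1000); a=np.radians(a)
    if w<h: w,h=h,w; a+=np.pi/2
    return np.round([x,y,w,h],1),round((a+np.pi/2)%np.pi-np.pi/2,3)
E
python3 - <<'E'
from h import *
for n in ["scene","side"]:
    c=camera(n);W=pts(c);Y=yellow(c)
    ar=(abs(W[...,0]-.6)<.4)&(abs(W[...,1])<.6)
    for q in ["stand_pointed","stand_round","stand_square","stand_spare"]:
        for d in cut_out(q,c)[:2]:
            m=d["pixels"]; p=W[m]; k=(p[:,2]>.006)&(p[:,2]<.022); print(n,q,round(d["confidence"],2),k.sum(),rect(p[k][:,:2]) if k.sum()>50 else 0)
    k,L,S,_=cv2.connectedComponentsWithStats((Y&ar&(W[...,2]>.02)).astype(np.uint8))
    for i in range(1,k):
        if S[i,4]>150:
            p=W[L==i]; t=p[p[:,2]>.088]; print(n,"yellow",S[i],np.nanmax(p[:,2]).round(3),len(t),rect(p[:,:2]),rect(t[:,:2]) if len(t)>4 else 0)
    for q in["hammer","pliers","glue_jar"]:
        d=cut_out(q,c)[0];print(q,np.nanmedian(W[d["pixels"]],0).round(3))
c=camera("wrist");cv2.imwrite("pics/w.png",c["pixels"][:,:,::-1]);print(c["fovy"],c["R"].round(2).tolist(),(-c["R"].T@c["t"]).round(3))
E
```

```text
scene stand_pointed 0.75 1967 (array([ 550.4, -290.1,  267.7,   93.3]), np.float64(-0.076))
scene stand_round 0.84 1411 (array([572.4,  87.7, 265.6,  98.6]), np.float64(0.195))
scene stand_square 0.93 1138 (array([509.8, 304.1, 268.1,  98.4]), np.float64(-0.052))
scene stand_spare 0.91 2456 (array([ 518.5, -102.6,  268.1,   95. ]), np.float64(0.002))
scene yellow [341 185  31  41 732] 0.1 112 (array([482. , 300.5, 119.1,  48.7]), np.float64(-0.149)) (array([451.9, 310.2,  59. ,  32.5]), np.float64(-0.28))
scene yellow [ 290  223   50   44 1109] 0.099 133 (array([548.1,  73.6, 158.2,  41.9]), np.float64(0.015)) (array([520. ,  77.4,  58. ,  31.9]), np.float64(0.029))
scene yellow [ 170  273   45   60 1352] 0.098 206 (array([ 525.9, -292.1,  138.5,   55.2]), np.float64(-0.107)) (array([ 495.7, -287.3,   56.1,   29. ]), np.float64(-0.142))
hammer [0.623 0.492 0.021]
pliers [ 0.808 -0.033  0.014]
glue_jar [ 0.618 -0.468  0.059]
side stand_pointed 0.65 1831 (array([ 548.2, -293.3,  266.5,   93.8]), np.float64(-0.072))
side stand_pointed 0.51 293 (array([578.5, 489.3, 262.7,  93.5]), np.fl
[... 249 characters left out ...]
), np.float64(-0.005))
side yellow [237 195  41  30 805] 0.1 115 (array([467. , 297.1, 124.1,  38.4]), np.float64(-0.239)) (array([444.1, 307.1,  52.4,  27.9]), np.float64(-0.185))
side yellow [300 222  43  36 957] 0.101 135 (array([536.3,  71.6, 166.8,  41.7]), np.float64(0.027)) (array([508.3,  73.4,  55.4,  29.5]), np.float64(0.165))
side yellow [ 387  296   57   42 1471] 0.099 251 (array([ 512.8, -300.4,  154.5,   45.9]), np.float64(-0.118)) (array([ 485. , -288.8,   56.6,   31. ]), np.float64(-0.078))
hammer [0.602 0.488 0.022]
pliers [ 0.785 -0.036  0.015]
glue_jar [ 0.575 -0.472  0.062]
69.61847023602414 [[1.0, -0.0, 0.0], [-0.0, -0.97, 0.26], [-0.0, -0.26, -0.97]] [0.625 0.065 0.374]
```

View pics/w.png

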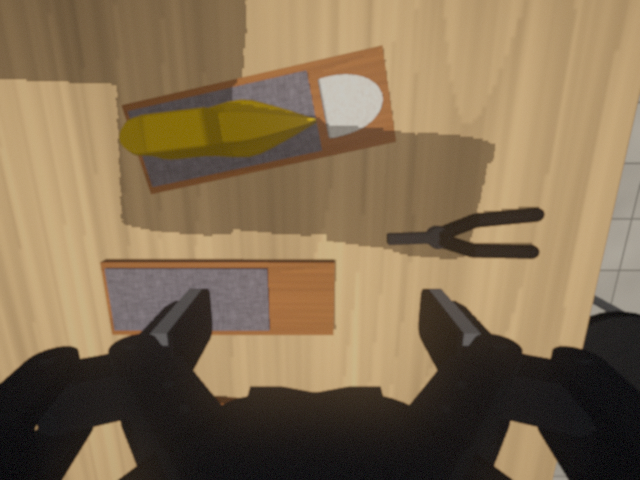

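The wrist view shows the pointed last at px (215,130) on the round-pattern stand and the empty spare stand at (220,300). It is sharp, so I'll measure with this camera.

```bash
cat >> h.py <<'E'
def measure(qs,save=None,ycrop=None):
    c=camera("wrist");W=pts(c);Y=yellow(c)
    if save: cv2.imwrite(save,c["pixels"][:,:,::-1])
    for q in qs:
        for d in cut_out(q,c)[:2]:
            p=W[d["pixels"]]; k=(p[:,2]>.006)&(p[:,2]<.022); p=p[k]
            if len(p)<200: continue
            r,a=rect(p[:,:2]); o=r[:2]-35*np.array([np.cos(a),np.sin(a)])
            print(q,round(d["confidence"],2),d["bbox"],"rect",r,a,"pad centre",o.round(1),"z",np.median(p[:,2]).round(4))
    k,L,S,_=cv2.connectedComponentsWithStats((Y&(W[...,2]>.02)).astype(np.uint8))
    for i in range(1,k):
        if S[i,4]>800:
            p=W[L==i]; t=p[p[:,2]>np.nanpercentile(p[:,2],98)-.006]; r,a=rect(t[:,:2])
            print("yellow",S[i][:4],"zmax",np.nanpercentile(p[:,2],98).round(4),"all",rect(p[:,:2]),"top",r,a,"mean",t.mean(0).round(4),"origin",(r[:2]+25*np.array([np.cos(a),np.sin(a)])).round(1))
    o=get_obs();print(round(o["t"],2),np.round(o["tcp_pos"],4),np.round(o["eef_rot"],3),np.round(o["joint_pos"],2),o["finger_gap"],o["grip_force"])
E
python3 -c "
from h import *
measure(['stand_round','stand_spare'])"
python3 -m pendant '[{"x":1,"z":-0.4},{"x":1,"z":-0.4},{"x":1,"z":-0.4},{"x":1,"z":-0.4},{"x":1,"z":-0.4}]'
python3 -m pendant '[{"x":0.5},{"x":0.5},{"x":0.5},{"x":0.5}]'
python3 -c "
from h import *
measure(['stand_square','stand_round','hammer'],'pics/w2.png')"
```

```text
stand_round 0.64 [122.7, 46.2, 271.7, 147.8] rect [570.   86.1 260.7  90.2] 0.205 pad centre [535.7  79. ] z 0.0129
stand_spare 0.72 [96.9, 258.0, 241.4, 77.5] rect [ 515.7 -105.   260.7   91.6] -0.003 pad centre [ 480.7 -104.9] z 0.0126
yellow [119 100 197  59] zmax 0.0945 all (array([541.2,  78.3, 169.1,  50.8]), np.float64(0.071)) top [514.6  75.8  56.9  29.7] 0.11 mean [0.5165 0.0759 0.093 ] origin [539.4  78.5]
3.1 [0.625  0.     0.2313] [0.    0.707 0.707 0.   ] [-0.11  0.49  1.56  0.    1.09 -0.11] 0.08531900163902517 0.0
stand_round 0.75 [120.8, 47.8, 275.3, 147.6] rect [569.8  86.1 260.8  90.3] 0.205 pad centre [535.5  79. ] z 0.0129
yellow [119 100 197  59] zmax 0.0945 all (array([541. ,  78.3, 169.5,  50.7]), np.float64(0.067)) top [514.6  75.7  56.7  29.5] 0.11 mean [0.5166 0.076  0.0931] origin [539.4  78.4]
3.3 [0.625  0.     0.2313] [0.    0.707 0.707 0.   ] [-0.11  0.49  1.56  0.    1.09 -0.11] 0.08542014859240699 0.0invalid input at $[0]: expected keys fingers, x, y, z, ax, ay, az
invalid input at $[0]: expected keys fingers, x, y, z, ax, ay, az
```

View pics/w2.png

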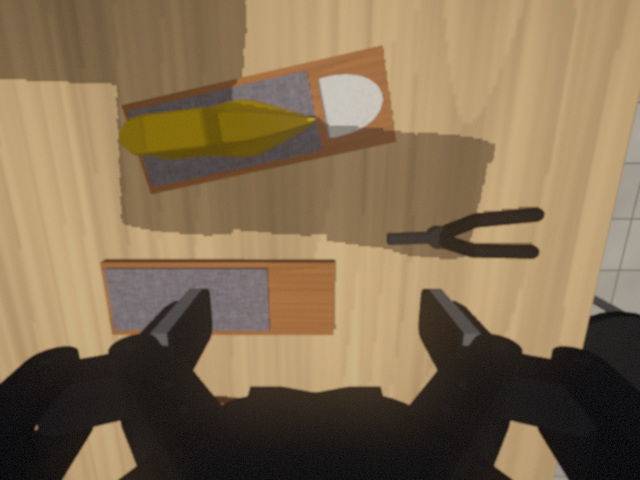

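The move was refused because each row needs every key, so this is the same view as before. I'll resend with full rows.

```bash
python3 -m pendant '[{"fingers":1,"x":1,"y":0.6,"z":-0.3,"ax":0,"ay":0,"az":0},{"fingers":1,"x":1,"y":0.6,"z":-0.3,"ax":0,"ay":0,"az":0},{"fingers":1,"x":1,"y":-0.6,"z":-0.3,"ax":0,"ay":0,"az":0},{"fingers":1,"x":1,"y":-0.6,"z":-0.3,"ax":0,"ay":0,"az":0},{"fingers":1,"x":1,"y":-0.6,"z":-0.3,"ax":0,"ay":0,"az":0},{"fingers":1,"x":1,"y":-0.6,"z":-0.3,"ax":0,"ay":0,"az":0},{"fingers":1,"x":1,"y":-0.6,"z":-0.3,"ax":0,"ay":0,"az":0}]'
python3 -m pendant '[{"fingers":1,"x":0.5,"y":0,"z":0,"ax":0,"ay":0,"az":0},{"fingers":1,"x":0.5,"y":0,"z":0,"ax":0,"ay":0,"az":0},{"fingers":1,"x":0.5,"y":0,"z":0,"ax":0,"ay":0,"az":0},{"fingers":1,"x":0.5,"y":0,"z":0,"ax":0,"ay":0,"az":0}]'
python3 -c "
from h import *
measure(['stand_square','stand_round'],'pics/w3.png')"
```

```text
t: 4.0
tcp_pos: [0.5344, 0.1507, 0.2772]
eef_rot: [0.001, 0.707, 0.708, 0.001]
ft_force: [-0.4, 0.2, 0.1]
finger_gap: 0.0851
grip_force: 0.0
t: 4.4
tcp_pos: [0.5359, 0.2248, 0.2756]
eef_rot: [0.0, 0.707, 0.707, -0.0]
ft_force: [0.3, -0.3, -0.2]
finger_gap: 0.0851
grip_force: 0.0
stand_square 0.66 [170.0, 79.7, 240.7, 102.5] rect [506.6 303.1 260.7  90. ] -0.073 pad centre [471.7 305.7] z 0.0131
stand_round 0.67 [236.0, 255.2, 206.3, 102.5] rect [569.8  86.3 260.6  91.5] 0.206 pad centre [535.5  79.1] z 0.0128
yellow [184  99 133  59] zmax 0.0946 all (array([473.1, 306.1, 129.5,  54. ]), np.float64(-0.128)) top [448.5 311.4  53.1  30. ] -0.166 mean [0.4495 0.3112 0.0932] origin [473.2 307.3]
yellow [246 296 142  69] zmax 0.0943 all (array([539.5,  84.5, 168.5,  41.4]), np.float64(0.194)) top [513.6  76.6  56.9  31.1] 0.094 mean [0.5147 0.0785 0.0929] origin [538.5  78.9]
4.55 [0.5356 0.224  0.276 ] [ 0.     0.708  0.707 -0.   ] [ 0.28  0.39  1.61 -0.    1.14  0.28] 0.08561992499281146 0.0
```

View pics/w3.png

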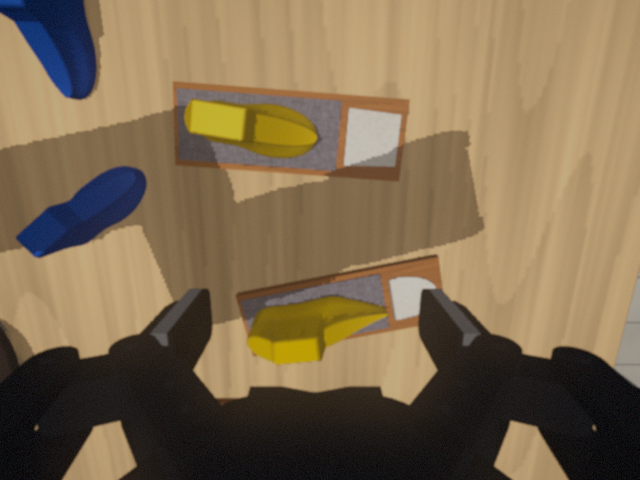

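View w3: the round last is at px (250,128) on the square-pattern stand, and the pointed last at (300,328) on the round-pattern stand. The blue look-alikes on the left are well clear. The board sizes come out at 260.7×90 mm and the last heights at 0.0945 m, so the calibration is trustworthy.

Plan: pointed→spare, round→round, square→square, pointed→pointed.

```bash
python3 -m pendant '[{"fingers":1,"x":-0.992,"y":-0.137,"z":0.5,"ax":0,"ay":0,"az":0.943},{"fingers":1,"x":-0.992,"y":-0.137,"z":0.5,"ax":0,"ay":0,"az":0.943},{"fingers":1,"x":-0.992,"y":-0.137,"z":0.5,"ax":0,"ay":0,"az":0.943},{"fingers":1,"x":-0.992,"y":-0.137,"z":0.5,"ax":0,"ay":0,"az":0.943},{"fingers":1,"x":-0.992,"y":-0.137,"z":0.5,"ax":0,"ay":0,"az":0.943},{"fingers":1,"x":-0.992,"y":-0.137,"z":0.5,"ax":0,"ay":0,"az":0.943},{"fingers":1,"x":-0.992,"y":-0.137,"z":0.5,"ax":0,"ay":0,"az":0.943},{"fingers":1,"x":-0.992,"y":-0.137,"z":0.5,"ax":0,"ay":0,"az":0.943},{"fingers":1,"x":-0.992,"y":-0.137,"z":0.5,"ax":0,"ay":0,"az":0.943},{"fingers":1,"x":-0.992,"y":-0.137,"z":0.5,"ax":0,"ay":0,"az":0.943},{"fingers":1,"x":-0.992,"y":-0.137,"z":0.5,"ax":0,"ay":0,"az":0.943},{"fingers":1,"x":-0.992,"y":-0.137,"z":0.5,"ax":0,"ay":0,"az":0.943}]'
python3 -c "
from h import *
measure(['stand_round'],'pics/w4.png')"
```

```text
t: 5.75
tcp_pos: [0.5146, 0.0756, 0.2014]
eef_rot: [0.0, 0.999, 0.046, 0.0]
ft_force: [0.1, 0.4, 0.3]
finger_gap: 0.0853
grip_force: 0.0
stand_round 0.92 [238.8, 3.7, 128.6, 283.7] rect [570.8  86.  260.3  90.3] 0.204 pad centre [536.5  78.9] z 0.013
yellow [285  88  58 204] zmax 0.0944 all (array([541. ,  78.7, 169.1,  51.5]), np.float64(0.103)) top [515.2  76.   56.   30. ] 0.107 mean [0.5172 0.076  0.093 ] origin [540.1  78.7]
yellow [  0 169 105 151] zmax 0.0941 all (array([476.1, 297.7, 124.8,  45.8]), np.float64(0.003)) top [449.5 306.   53.8  24.9] -0.081 mean [0.4514 0.3048 0.0927] origin [474.4 304. ]
5.85 [0.5145 0.0759 0.2014] [0.    0.999 0.046 0.   ] [ 0.02  0.38  1.85 -0.    0.91  1.5 ] 0.08532573131580842 0.0
```

View pics/w4.png

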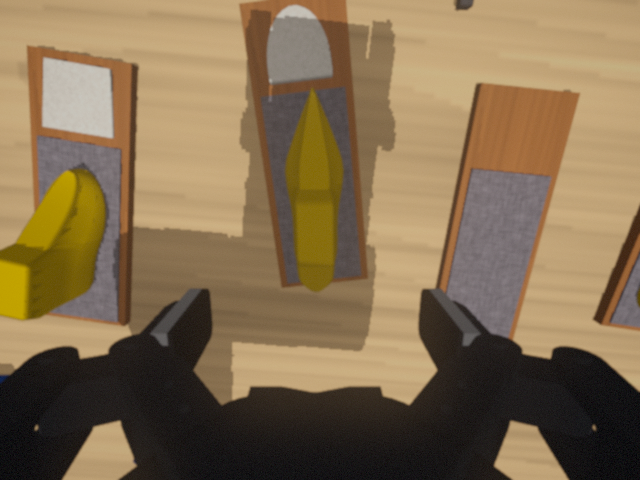

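This close view shows the yellow pointed last centred at px (315,190) under the gripper and aligned with it. That confirms the choice, so I'll descend and grip.

```bash
python3 -m pendant '[{"fingers":1,"x":0,"y":0,"z":0.3,"ax":0,"ay":0,"az":0},{"fingers":1,"x":0,"y":0,"z":0.6,"ax":0,"ay":0,"az":0},{"fingers":1,"x":0,"y":0,"z":0.8,"ax":0,"ay":0,"az":0},{"fingers":1,"x":0,"y":0,"z":0.94,"ax":0,"ay":0,"az":0},{"fingers":1,"x":0,"y":0,"z":0.94,"ax":0,"ay":0,"az":0},{"fingers":1,"x":0,"y":0,"z":0.94,"ax":0,"ay":0,"az":0}]' 50
python3 -m pendant '[{"fingers":-1,"x":0,"y":0,"z":0,"ax":0,"ay":0,"az":0},{"fingers":-1,"x":0,"y":0,"z":0,"ax":0,"ay":0,"az":0},{"fingers":-1,"x":0,"y":0,"z":0,"ax":0,"ay":0,"az":0},{"fingers":-1,"x":0,"y":0,"z":0,"ax":0,"ay":0,"az":0},{"fingers":-1,"x":0,"y":0,"z":0,"ax":0,"ay":0,"az":0},{"fingers":-1,"x":0,"y":0,"z":0,"ax":0,"ay":0,"az":0},{"fingers":-1,"x":0,"y":0,"z":0,"ax":0,"ay":0,"az":0},{"fingers":-1,"x":0,"y":0,"z":0,"ax":0,"ay":0,"az":0}]' 50
```

```text
t: 6.45
tcp_pos: [0.5147, 0.0762, 0.0607]
eef_rot: [0.0, 0.999, 0.045, -0.0]
ft_force: [-0.7, 0.2, 0.6]
finger_gap: 0.0851
grip_force: 0.0
t: 7.25
tcp_pos: [0.5147, 0.0763, 0.0611]
eef_rot: [0.0, 0.999, 0.045, 0.001]
ft_force: [-0.7, 0.9, 7.4]
finger_gap: 0.0292
grip_force: 48.9
```

```bash
cat >> h.py <<'E'
from scipy.spatial.transform import Rotation as Ro
def go(x,y,z,yaw):
    "fractions from here to TCP x,y,z (m) with tool x axis at world yaw"
    o=get_obs(); R=Ro.from_quat(np.roll(o["eef_rot"],-1))
    T=Ro.from_matrix([[np.cos(yaw),np.sin(yaw),0],[np.sin(yaw),-np.cos(yaw),0],[0,0,-1]])
    print("shift",(R.inv().apply(np.array([x,y,z])-o["tcp_pos"])/.15).round(3),"turn",((R.inv()*T).as_rotvec()/(np.pi/2)).round(3), round(o["t"],2))
E
python3 -m pendant '[{"fingers":-1,"x":0,"y":0,"z":-0.2,"ax":0,"ay":0,"az":0},{"fingers":-1,"x":0,"y":0,"z":-0.5,"ax":0,"ay":0,"az":0},{"fingers":-1,"x":0,"y":0,"z":-0.8,"ax":0,"ay":0,"az":0},{"fingers":-1,"x":0,"y":0,"z":-0.8,"ax":0,"ay":0,"az":0},{"fingers":-1,"x":0,"y":0,"z":-0.8,"ax":0,"ay":0,"az":0}]'
python3 -c "
from h import *
go(.4547,-.1049,.18,-.003)"
```

```text
t: 7.75
tcp_pos: [0.5144, 0.0762, 0.1809]
eef_rot: [0.0, 0.999, 0.045, 0.001]
ft_force: [-0.2, 0.2, -2.8]
finger_gap: 0.0294
grip_force: 50.5
shift [-0.505  1.167  0.005] turn [ 0.    -0.001  0.059] 7.75
```

```bash
python3 -m pendant '[{"fingers":-1,"x":-0.15,"y":0.3,"z":0,"ax":0,"ay":0,"az":0},{"fingers":-1,"x":-0.3,"y":0.6,"z":0,"ax":0,"ay":0,"az":0},{"fingers":-1,"x":-0.45,"y":0.9,"z":0,"ax":0,"ay":0,"az":0},{"fingers":-1,"x":-0.505,"y":1,"z":0,"ax":0,"ay":0,"az":0},{"fingers":-1,"x":-0.505,"y":1,"z":0,"ax":0,"ay":0,"az":0}]'
python3 -m pendant '[{"fingers":-1,"x":0,"y":0.167,"z":0,"ax":0,"ay":0,"az":0.059},{"fingers":-1,"x":0,"y":0.167,"z":0,"ax":0,"ay":0,"az":0.059},{"fingers":-1,"x":0,"y":0.167,"z":0,"ax":0,"ay":0,"az":0.059},{"fingers":-1,"x":0,"y":0.167,"z":0,"ax":0,"ay":0,"az":0.059}]'
python3 -c "
from h import *
measure(['stand_spare'],'pics/w5.png');go(.4547,-.1049,.063,-.003)"
```

```text
t: 8.25
tcp_pos: [0.4509, -0.0817, 0.1789]
eef_rot: [-0.0, 0.999, 0.043, -0.001]
ft_force: [0.5, 0.1, -1.9]
finger_gap: 0.0293
grip_force: 50.6
t: 8.65
tcp_pos: [0.4545, -0.104, 0.1797]
eef_rot: [-0.0, 1.0, -0.001, -0.001]
ft_force: [-0.3, 0.2, -1.8]
finger_gap: 0.0293
grip_force: 50.7
stand_spare 0.69 [258.7, 0.0, 118.1, 276.0] rect [ 514.1 -105.3  231.7   90.4] -0.003 pad centre [ 479.1 -105.2] z 0.0117
yellow [263  37 103 357] zmax 0.2132 all (array([ 496. , -103.9,  139.4,   52.4]), np.float64(0.119)) top [ 455.3 -104.2   56.3   30.7] 0.017 mean [ 0.4594 -0.1042  0.2124] origin [ 480.3 -103.8]
yellow [493  45 132 204] zmax 0.0943 all (array([ 517.5, -286.2,  150.1,   55.7]), np.float64(-0.169)) top [ 490.3 -287.6   55.1   32. ] -0.105 mean [ 0.4917 -0.2855  0.0929] origin [ 515.2 -290.2]
8.75 [ 0.4546 -0.1041  0.18  ] [-0.     1.    -0.001 -0.   ] [-0.37  0.34  2.    0.    0.81  1.21] 0.02982364745339565 50.6567519903183
shift [0.001 0.006 0.78 ] turn [-0.     0.     0.001] 8.75
```

View pics/w5.png

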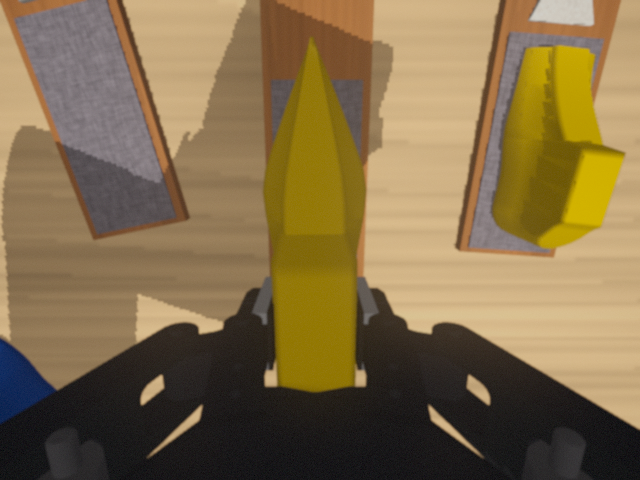

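The pointed last is held upright at px (312,270), centred over the spare pad. I'll lower it, release and rise.

```bash
python3 -m pendant '[{"fingers":-1,"x":0,"y":0,"z":0.3,"ax":0,"ay":0,"az":0},{"fingers":-1,"x":0,"y":0,"z":0.6,"ax":0,"ay":0,"az":0},{"fingers":-1,"x":0,"y":0,"z":0.7,"ax":0,"ay":0,"az":0},{"fingers":-1,"x":0,"y":0,"z":0.76,"ax":0,"ay":0,"az":0},{"fingers":-1,"x":0,"y":0,"z":0.79,"ax":0,"ay":0,"az":0},{"fingers":-1,"x":0,"y":0,"z":0.79,"ax":0,"ay":0,"az":0},{"fingers":-1,"x":0,"y":0,"z":0.79,"ax":0,"ay":0,"az":0}]'
python3 -m pendant '[{"fingers":1,"x":0,"y":0,"z":0,"ax":0,"ay":0,"az":0},{"fingers":1,"x":0,"y":0,"z":0,"ax":0,"ay":0,"az":0},{"fingers":1,"x":0,"y":0,"z":0,"ax":0,"ay":0,"az":0},{"fingers":1,"x":0,"y":0,"z":0,"ax":0,"ay":0,"az":0},{"fingers":1,"x":0,"y":0,"z":0,"ax":0,"ay":0,"az":0},{"fingers":1,"x":0,"y":0,"z":-0.2,"ax":0,"ay":0,"az":0},{"fingers":1,"x":0,"y":0,"z":-0.5,"ax":0,"ay":0,"az":0},{"fingers":1,"x":0,"y":0,"z":-0.8,"ax":0,"ay":0,"az":0},{"fingers":1,"x":0,"y":0,"z":-0.9,"ax":0,"ay":0,"az":0},{"fingers":1,"x":0,"y":0,"z":-0.9,"ax":0,"ay":0,"az":0}]'
python3 -c "
from h import *
measure(['stand_spare','stand_pointed']);go(.4485,.3112,.20,-.155)"
```

```text
t: 9.45
tcp_pos: [0.4551, -0.105, 0.0627]
eef_rot: [0.0, 1.0, -0.001, 0.001]
ft_force: [0.2, -1.1, -2.3]
finger_gap: 0.0291
grip_force: 50.7
t: 10.45
tcp_pos: [0.4554, -0.1051, 0.199]
eef_rot: [0.001, 1.0, -0.002, 0.002]
ft_force: [-0.1, -0.3, -0.6]
finger_gap: 0.0852
grip_force: 0.0
stand_spare 0.79 [258.7, 0.1, 112.7, 283.2] rect [ 513.3 -105.2  251.9   90.3] -0.004 pad centre [ 478.3 -105.1] z 0.0121
stand_pointed 0.75 [448.2, 0.0, 150.7, 252.0] rect [ 530.4 -292.   222.1   91.5] -0.071 pad centre [ 495.5 -289.5] z 0.0127
yellow [481  55 117 188] zmax 0.0943 all (array([ 518.3, -285.2,  150.7,   56.5]), np.float64(-0.202)) top [ 490.1 -287.7   55.3   31.3] -0.112 mean [ 0.4917 -0.2856  0.0929] origin [ 514.9 -290.5]
yellow [285  89  58 205] zmax 0.0945 all (array([ 482. , -104.3,  169.4,   51.3]), np.float64(-0.022)) top [ 455.2 -104.7   56.4   29.8] -0.005 mean [ 0.4575 -0.1048  0.0931] origin [ 480.2 -104.8]
10.6 [ 0.4542 -0.1047  0.1959] [-0.     1.    -0.002 -0.001] [-0.37  0.31  1.98  0.    0.85  1.21] 0.08558637182545302 0.0
shift [-0.047 -2.773 -0.026] turn [-0.     0.001  0.097] 10.6
```

```bash
for i in 1 2; do python3 -m pendant '[{"fingers":1,"x":0,"y":-0.33,"z":0,"ax":0,"ay":0,"az":0},{"fingers":1,"x":0,"y":-0.66,"z":0,"ax":0,"ay":0,"az":0},{"fingers":1,"x":0,"y":-1,"z":0,"ax":0,"ay":0,"az":0},{"fingers":1,"x":0,"y":-1,"z":0,"ax":0,"ay":0,"az":0}]' >/dev/null; done
python3 -m pendant '[{"fingers":1,"x":-0.047,"y":-0.33,"z":0,"ax":0,"ay":0,"az":0.097},{"fingers":1,"x":-0.047,"y":-0.66,"z":0,"ax":0,"ay":0,"az":0.097},{"fingers":1,"x":-0.047,"y":-0.773,"z":0,"ax":0,"ay":0,"az":0.097},{"fingers":1,"x":-0.047,"y":-0.773,"z":0,"ax":0,"ay":0,"az":0.097},{"fingers":1,"x":-0.047,"y":-0.773,"z":0,"ax":0,"ay":0,"az":0.097}]'
python3 -c "
from h import *
measure(['stand_square']);go(.4485,.3112,.061,-.155)"
```

```text
t: 11.9
tcp_pos: [0.4488, 0.3101, 0.1956]
eef_rot: [0.001, 0.997, -0.077, -0.001]
ft_force: [-0.4, -0.2, 0.3]
finger_gap: 0.0854
grip_force: 0.0
stand_square 0.93 [245.1, 0.0, 121.9, 287.9] rect [505.3 303.  256.   90.3] -0.073 pad centre [470.4 305.6] z 0.0133
yellow [284 114  61 160] zmax 0.0945 all (array([474.2, 306.3, 128.1,  53.4]), np.float64(-0.157)) top [450.1 311.   51.8  29.9] -0.163 mean [0.451  0.3109 0.0932] origin [474.8 306.9]
12.0 [0.4491 0.3096 0.1962] [ 0.     0.997 -0.078 -0.001] [ 0.48  0.42  1.8  -0.    0.93  2.21] 0.08559112834195204 0.0
shift [-0.004 -0.011  0.901] turn [ 0.001  0.001 -0.001] 12.0
```

```bash
python3 -m pendant '[{"fingers":1,"x":0,"y":-0.01,"z":0.3,"ax":0,"ay":0,"az":0},{"fingers":1,"x":0,"y":-0.01,"z":0.6,"ax":0,"ay":0,"az":0},{"fingers":1,"x":0,"y":-0.01,"z":0.8,"ax":0,"ay":0,"az":0},{"fingers":1,"x":0,"y":-0.01,"z":0.9,"ax":0,"ay":0,"az":0},{"fingers":1,"x":0,"y":-0.01,"z":0.9,"ax":0,"ay":0,"az":0},{"fingers":1,"x":0,"y":-0.01,"z":0.9,"ax":0,"ay":0,"az":0}]' 50
python3 -m pendant '[{"fingers":-1,"x":0,"y":0,"z":0,"ax":0,"ay":0,"az":0},{"fingers":-1,"x":0,"y":0,"z":0,"ax":0,"ay":0,"az":0},{"fingers":-1,"x":0,"y":0,"z":0,"ax":0,"ay":0,"az":0},{"fingers":-1,"x":0,"y":0,"z":0,"ax":0,"ay":0,"az":0},{"fingers":-1,"x":0,"y":0,"z":0,"ax":0,"ay":0,"az":0},{"fingers":-1,"x":0,"y":0,"z":0,"ax":0,"ay":0,"az":0},{"fingers":-1,"x":0,"y":0,"z":0,"ax":0,"ay":0,"az":0},{"fingers":-1,"x":0,"y":0,"z":0,"ax":0,"ay":0,"az":0}]' 50
python3 -m pendant '[{"fingers":-1,"x":0,"y":0,"z":-0.2,"ax":0,"ay":0,"az":0},{"fingers":-1,"x":0,"y":0,"z":-0.5,"ax":0,"ay":0,"az":0},{"fingers":-1,"x":0,"y":0,"z":-0.8,"ax":0,"ay":0,"az":0},{"fingers":-1,"x":0,"y":0,"z":-0.8,"ax":0,"ay":0,"az":0},{"fingers":-1,"x":0,"y":0,"z":-0.8,"ax":0,"ay":0,"az":0}]'
python3 -c "
from h import *
measure([]);go(.5108,.0738,.18,.204)"
```

```text
t: 12.6
tcp_pos: [0.4496, 0.3118, 0.0622]
eef_rot: [0.0, 0.997, -0.078, 0.0]
ft_force: [0.6, -0.2, 0.8]
finger_gap: 0.0855
grip_force: 0.0
t: 13.4
tcp_pos: [0.4493, 0.3127, 0.0624]
eef_rot: [-0.0, 0.997, -0.078, 0.0]
ft_force: [-0.8, -1.7, 6.3]
finger_gap: 0.0293
grip_force: 53.1
t: 13.9
tcp_pos: [0.449, 0.3126, 0.1822]
eef_rot: [-0.0, 0.997, -0.078, 0.001]
ft_force: [-0.4, 0.7, -2.6]
finger_gap: 0.0297
grip_force: 52.3
yellow [265  90 106 304] zmax 0.2146 all (array([480.7, 305.3, 114.8,  54.3]), np.float64(-0.122)) top [449.8 312.2  51.7  30.7] -0.173 mean [0.4524 0.3118 0.2138] origin [474.4 307.9]
13.95 [0.4486 0.3123 0.181 ] [ 0.     0.997 -0.078 -0.   ] [ 0.49  0.44  1.81 -0.    0.89  2.21] 0.029396135205289265 52.32279717922211
shift [0.656 1.507 0.007] turn [ 0.     0.001 -0.229] 13.95
```

```bash
python3 -m pendant '[{"fingers":-1,"x":0.15,"y":0.3,"z":0,"ax":0,"ay":0,"az":0},{"fingers":-1,"x":0.3,"y":0.6,"z":0,"ax":0,"ay":0,"az":0},{"fingers":-1,"x":0.45,"y":0.9,"z":0,"ax":0,"ay":0,"az":0},{"fingers":-1,"x":0.656,"y":1,"z":0,"ax":0,"ay":0,"az":0},{"fingers":-1,"x":0.656,"y":1,"z":0,"ax":0,"ay":0,"az":0}]' >/dev/null
python3 -m pendant '[{"fingers":-1,"x":0,"y":0.25,"z":0,"ax":0,"ay":0,"az":-0.1},{"fingers":-1,"x":0,"y":0.507,"z":0,"ax":0,"ay":0,"az":-0.18},{"fingers":-1,"x":0,"y":0.507,"z":0,"ax":0,"ay":0,"az":-0.229},{"fingers":-1,"x":0,"y":0.507,"z":0,"ax":0,"ay":0,"az":-0.229},{"fingers":-1,"x":0,"y":0.507,"z":0,"ax":0,"ay":0,"az":-0.229}]'
python3 -c "
from h import *
measure(['stand_round']);go(.5112,.0739,.063,.204)"
```

```text
t: 14.95
tcp_pos: [0.5109, 0.0745, 0.1808]
eef_rot: [-0.0, 0.995, 0.101, -0.001]
ft_force: [-0.2, 0.5, -2.3]
finger_gap: 0.0293
grip_force: 52.2
stand_round 0.88 [257.9, 2.8, 114.9, 272.2] rect [569.9  85.7 231.9  90.2] 0.205 pad centre [535.6  78.6] z 0.013
yellow [264  90 106 304] zmax 0.2132 all (array([542.9,  79.7, 114.4,  54.7]), np.float64(0.214)) top [511.9  74.8  51.7  30.8] 0.185 mean [0.5144 0.075  0.2124] origin [536.5  79.4]
yellow [459 199 101 174] zmax 0.0946 all (array([491. , -50.1, 142.7, 120.6]), np.float64(-1.327)) top [490.5 -42.5 171.4  36.6] 1.217 mean [ 0.4729 -0.0918  0.1052] origin [499.2 -19. ]
15.05 [0.5111 0.0747 0.1812] [-0.     0.995  0.102 -0.001] [0.02 0.4  1.88 0.   0.86 1.38] 0.028955309425251975 52.21830904483795
shift [0.    0.006 0.788] turn [-0.     0.001 -0.   ] 15.05
```

```bash
python3 -m pendant '[{"fingers":-1,"x":0,"y":0.005,"z":0.3,"ax":0,"ay":0,"az":0},{"fingers":-1,"x":0,"y":0.005,"z":0.6,"ax":0,"ay":0,"az":0},{"fingers":-1,"x":0,"y":0.005,"z":0.7,"ax":0,"ay":0,"az":0},{"fingers":-1,"x":0,"y":0.005,"z":0.76,"ax":0,"ay":0,"az":0},{"fingers":-1,"x":0,"y":0.005,"z":0.785,"ax":0,"ay":0,"az":0},{"fingers":-1,"x":0,"y":0.005,"z":0.785,"ax":0,"ay":0,"az":0},{"fingers":-1,"x":0,"y":0.005,"z":0.785,"ax":0,"ay":0,"az":0}]'
python3 -m pendant '[{"fingers":1,"x":0,"y":0,"z":0,"ax":0,"ay":0,"az":0},{"fingers":1,"x":0,"y":0,"z":0,"ax":0,"ay":0,"az":0},{"fingers":1,"x":0,"y":0,"z":0,"ax":0,"ay":0,"az":0},{"fingers":1,"x":0,"y":0,"z":0,"ax":0,"ay":0,"az":0},{"fingers":1,"x":0,"y":0,"z":0,"ax":0,"ay":0,"az":0},{"fingers":1,"x":0,"y":0,"z":-0.2,"ax":0,"ay":0,"az":0},{"fingers":1,"x":0,"y":0,"z":-0.5,"ax":0,"ay":0,"az":0},{"fingers":1,"x":0,"y":0,"z":-0.8,"ax":0,"ay":0,"az":0},{"fingers":1,"x":0,"y":0,"z":-0.9,"ax":0,"ay":0,"az":0},{"fingers":1,"x":0,"y":0,"z":-0.9,"ax":0,"ay":0,"az":0}]'
python3 -c "
from h import *
measure(['stand_round']);go(.491,-.287,.20,-.11)"
```

```text
t: 15.75
tcp_pos: [0.512, 0.0734, 0.065]
eef_rot: [0.0, 0.995, 0.102, 0.001]
ft_force: [0.4, 0.5, -2.2]
finger_gap: 0.0293
grip_force: 52.1
t: 16.75
tcp_pos: [0.5123, 0.0733, 0.2015]
eef_rot: [0.0, 0.995, 0.102, 0.002]
ft_force: [-0.5, 0.4, -0.8]
finger_gap: 0.0852
grip_force: 0.0
stand_round 0.62 [261.0, 1.7, 106.3, 282.4] rect [568.3  85.5 255.1  90.2] 0.204 pad centre [534.   78.4] z 0.013
yellow [285 117  60 156] zmax 0.0945 all (array([536.8,  78.1, 127.7,  53.7]), np.float64(0.207)) top [512.2  73.3  52.5  29.9] 0.21 mean [0.5137 0.0736 0.0932] origin [536.7  78.5]
yellow [454 199  86 157] zmax 0.095 all (array([494.3, -52. , 135.1, 116.9]), np.float64(-1.34)) top [494.9 -46.5 167.2  31.4] 1.175 mean [ 0.4773 -0.0899  0.1096] origin [504.5 -23.4]
16.85 [0.5112 0.0732 0.1987] [ 0.     0.995  0.102 -0.   ] [ 0.01  0.38  1.86 -0.    0.9   1.38] 0.0856020638392883 0.0
shift [-0.619  2.324 -0.009] turn [0.  0.  0.2] 16.85
```

```bash
for i in 1 2; do python3 -m pendant '[{"fingers":1,"x":-0.1,"y":0.33,"z":0,"ax":0,"ay":0,"az":0},{"fingers":1,"x":-0.2,"y":0.66,"z":0,"ax":0,"ay":0,"az":0},{"fingers":1,"x":-0.31,"y":1,"z":0,"ax":0,"ay":0,"az":0},{"fingers":1,"x":-0.31,"y":1,"z":0,"ax":0,"ay":0,"az":0}]' >/dev/null; done
python3 -m pendant '[{"fingers":1,"x":0,"y":0.324,"z":0,"ax":0,"ay":0,"az":0.2},{"fingers":1,"x":0,"y":0.324,"z":0,"ax":0,"ay":0,"az":0.2},{"fingers":1,"x":0,"y":0.324,"z":0,"ax":0,"ay":0,"az":0.2},{"fingers":1,"x":0,"y":0.324,"z":0,"ax":0,"ay":0,"az":0.2}]'
python3 -c "
from h import *
measure(['stand_pointed']);go(.491,-.287,.061,-.11)"
```

```text
t: 18.05
tcp_pos: [0.4909, -0.2858, 0.198]
eef_rot: [-0.001, 0.999, -0.053, -0.001]
ft_force: [0.2, 0.0, -0.2]
finger_gap: 0.0854
grip_force: 0.0
stand_pointed 0.71 [258.8, 0.9, 111.3, 284.7] rect [ 546.6 -293.4  254.2   90.2] -0.071 pad centre [ 511.7 -290.9] z 0.0124
yellow [285 101  67 182] zmax 0.0944 all (array([ 516.9, -291.5,  148.7,   59.4]), np.float64(-0.11)) top [ 490.8 -288.2   54.7   30. ] -0.117 mean [ 0.4928 -0.2883  0.0931] origin [ 515.6 -291.1]
yellow [ 64 156 103 189] zmax 0.0944 all (array([ 469.5, -141.7,  150. ,  145.4]), np.float64(-0.401)) top [ 467.4 -165.6  157.8   58.7] -1.386 mean [ 0.4603 -0.1129  0.0993] origin [ 472.  -190.2]
18.15 [ 0.4911 -0.2858  0.1986] [-0.     0.999 -0.053 -0.   ] [-0.64  0.45  1.74  0.    0.96  1.03] 0.08521737338866014 0.0
shift [0.001 0.009 0.918] turn [-0.     0.     0.003] 18.15
```

```bash
python3 -m pendant '[{"fingers":1,"x":0,"y":0.017,"z":0.3,"ax":0,"ay":0,"az":0},{"fingers":1,"x":0,"y":0.017,"z":0.6,"ax":0,"ay":0,"az":0},{"fingers":1,"x":0,"y":0.017,"z":0.8,"ax":0,"ay":0,"az":0},{"fingers":1,"x":0,"y":0.017,"z":0.91,"ax":0,"ay":0,"az":0},{"fingers":1,"x":0,"y":0.017,"z":0.91,"ax":0,"ay":0,"az":0},{"fingers":1,"x":0,"y":0.017,"z":0.91,"ax":0,"ay":0,"az":0}]' 50
python3 -m pendant '[{"fingers":-1,"x":0,"y":0,"z":0,"ax":0,"ay":0,"az":0},{"fingers":-1,"x":0,"y":0,"z":0,"ax":0,"ay":0,"az":0},{"fingers":-1,"x":0,"y":0,"z":0,"ax":0,"ay":0,"az":0},{"fingers":-1,"x":0,"y":0,"z":0,"ax":0,"ay":0,"az":0},{"fingers":-1,"x":0,"y":0,"z":0,"ax":0,"ay":0,"az":0},{"fingers":-1,"x":0,"y":0,"z":0,"ax":0,"ay":0,"az":0},{"fingers":-1,"x":0,"y":0,"z":0,"ax":0,"ay":0,"az":0},{"fingers":-1,"x":0,"y":0,"z":0,"ax":0,"ay":0,"az":0}]' 50
python3 -m pendant '[{"fingers":-1,"x":0,"y":0,"z":-0.2,"ax":0,"ay":0,"az":0},{"fingers":-1,"x":0,"y":0,"z":-0.5,"ax":0,"ay":0,"az":0},{"fingers":-1,"x":0,"y":0,"z":-0.8,"ax":0,"ay":0,"az":0},{"fingers":-1,"x":0,"y":0,"z":-0.95,"ax":0,"ay":0,"az":0},{"fingers":-1,"x":0,"y":0,"z":-0.95,"ax":0,"ay":0,"az":0}]'
python3 -c "
from h import *
measure(['stand_pointed']);go(.4464,.3075,.2,-.073)"
```

```text
t: 18.75
tcp_pos: [0.4912, -0.2891, 0.063]
eef_rot: [0.0, 0.999, -0.054, 0.0]
ft_force: [0.1, 0.1, 0.2]
finger_gap: 0.0852
grip_force: 0.0
t: 19.55
tcp_pos: [0.491, -0.2896, 0.0631]
eef_rot: [0.0, 0.998, -0.055, 0.0]
ft_force: [-1.0, 0.2, 6.4]
finger_gap: 0.0294
grip_force: 53.5
t: 20.05
tcp_pos: [0.4916, -0.2901, 0.208]
eef_rot: [0.001, 0.998, -0.055, 0.002]
ft_force: [-1.3, -0.6, -2.4]
finger_gap: 0.0291
grip_force: 52.8
yellow [255  66 117 328] zmax 0.2395 all (array([ 522.6, -293. ,  139. ,   60.6]), np.float64(-0.105)) top [ 492.4 -290.4   52.7   30.5] -0.107 mean [ 0.495  -0.2905  0.2388] origin [ 517.3 -293.1]
yellow [ 67 159  98 188] zmax 0.0942 all (array([ 465.9, -143.3,  156. ,  149.4]), np.float64(-0.393)) top [ 466.2 -168.1  160.8   59.4] -1.398 mean [ 0.4583 -0.1078  0.0932] origin [ 470.5 -192.7]
20.15 [ 0.4904 -0.2892  0.2042] [-0.     0.998 -0.055 -0.   ] [-0.65  0.44  1.73 -0.    0.97  1.03] 0.029688740378546494 52.74169921875
shift [-0.728 -3.922  0.03 ] turn [-0.     0.    -0.024] 20.15
```

```bash
for i in 1 2 3; do python3 -m pendant '[{"fingers":-1,"x":-0.06,"y":-0.33,"z":0,"ax":0,"ay":0,"az":0},{"fingers":-1,"x":-0.13,"y":-0.66,"z":0,"ax":0,"ay":0,"az":0},{"fingers":-1,"x":-0.2,"y":-1,"z":0,"ax":0,"ay":0,"az":0},{"fingers":-1,"x":-0.2,"y":-1,"z":0,"ax":0,"ay":0,"az":0}]' >/dev/null; done
python3 -m pendant '[{"fingers":-1,"x":-0.06,"y":-0.33,"z":0,"ax":0,"ay":0,"az":-0.024},{"fingers":-1,"x":-0.128,"y":-0.66,"z":0,"ax":0,"ay":0,"az":-0.024},{"fingers":-1,"x":-0.128,"y":-0.922,"z":0,"ax":0,"ay":0,"az":-0.024},{"fingers":-1,"x":-0.128,"y":-0.922,"z":0,"ax":0,"ay":0,"az":-0.024},{"fingers":-1,"x":-0.128,"y":-0.922,"z":0,"ax":0,"ay":0,"az":-0.024}]'
python3 -c "
from h import *
measure(['stand_square']);go(.4463,.3075,.0645,-.073)"
```

```text
t: 21.85
tcp_pos: [0.4466, 0.3069, 0.2033]
eef_rot: [0.001, 0.999, -0.036, -0.001]
ft_force: [-0.5, 0.2, -3.0]
finger_gap: 0.0295
grip_force: 52.6
stand_square 0.7 [261.4, 0.0, 106.7, 69.6] rect [603.1 295.8  89.9  54.3] 1.49 pad centre [600.3 260.9] z 0.0149
stand_square 0.31 [41.9, 0.0, 108.5, 221.4] rect [549.3 491.4 191.2  26.3] 0.138 pad centre [514.6 486.6] z 0.0181
yellow [531  10 109 164] zmax 0.094 all (array([534.8,  86.1, 129.2,  41.4]), np.float64(0.192)) top [510.1  81.4  54.1  17.7] 0.156 mean [0.5114 0.0835 0.0925] origin [534.8  85.3]
yellow [256  66 116 328] zmax 0.2347 all (array([477.4, 304.6, 138.8,  59.6]), np.float64(-0.063)) top [447.7 306.4  52.5  30.9] -0.069 mean [0.4502 0.3065 0.234 ] origin [472.6 304.7]
21.95 [0.4468 0.3059 0.204 ] [ 0.001  0.999 -0.037 -0.001] [ 0.48  0.4   1.8  -0.    0.94  2.12] 0.029174420282857064 52.579264640808105
shift [-0.003 -0.011  0.93 ] turn [ 0.001  0.001 -0.   ] 21.95
```

```bash
python3 -m pendant '[{"fingers":-1,"x":0,"y":-0.01,"z":0.3,"ax":0,"ay":0,"az":0},{"fingers":-1,"x":0,"y":-0.01,"z":0.6,"ax":0,"ay":0,"az":0},{"fingers":-1,"x":0,"y":-0.01,"z":0.8,"ax":0,"ay":0,"az":0},{"fingers":-1,"x":0,"y":-0.01,"z":0.9,"ax":0,"ay":0,"az":0},{"fingers":-1,"x":0,"y":-0.01,"z":0.93,"ax":0,"ay":0,"az":0},{"fingers":-1,"x":0,"y":-0.01,"z":0.93,"ax":0,"ay":0,"az":0},{"fingers":-1,"x":0,"y":-0.01,"z":0.93,"ax":0,"ay":0,"az":0}]'
python3 -m pendant '[{"fingers":1,"x":0,"y":0,"z":0,"ax":0,"ay":0,"az":0},{"fingers":1,"x":0,"y":0,"z":0,"ax":0,"ay":0,"az":0},{"fingers":1,"x":0,"y":0,"z":0,"ax":0,"ay":0,"az":0},{"fingers":1,"x":0,"y":0,"z":0,"ax":0,"ay":0,"az":0},{"fingers":1,"x":0,"y":0,"z":0,"ax":0,"ay":0,"az":0},{"fingers":1,"x":0,"y":0,"z":-0.2,"ax":0,"ay":0,"az":0},{"fingers":1,"x":0,"y":0,"z":-0.5,"ax":0,"ay":0,"az":0},{"fingers":1,"x":0,"y":0,"z":-0.8,"ax":0,"ay":0,"az":0},{"fingers":1,"x":0,"y":0,"z":-0.9,"ax":0,"ay":0,"az":0},{"fingers":1,"x":0,"y":0,"z":-0.9,"ax":0,"ay":0,"az":0}]'
python3 -c "
from h import *
measure(['stand_square']);go(.4557,-.1047,.20,-.004)"
```

```text
t: 22.65
tcp_pos: [0.4476, 0.3084, 0.0665]
eef_rot: [-0.0, 0.999, -0.037, 0.001]
ft_force: [-0.4, -0.3, -2.6]
finger_gap: 0.0293
grip_force: 52.5
t: 23.65
tcp_pos: [0.4477, 0.3092, 0.2031]
eef_rot: [-0.001, 0.999, -0.036, 0.002]
ft_force: [0.7, -0.0, 0.4]
finger_gap: 0.0854
grip_force: 0.0
yellow [535  13 105 163] zmax 0.0939 all (array([534.5,  85.2, 128.9,  41.5]), np.float64(0.252)) top [509.8  83.4  53.6  14.6] 0.147 mean [0.5112 0.0849 0.0922] origin [534.5  87.1]
yellow [283 104  67 179] zmax 0.0944 all (array([472.9, 306.1, 149.9,  60.3]), np.float64(-0.06)) top [446.9 308.9  54.8  30. ] -0.068 mean [0.449  0.3087 0.0931] origin [471.8 307.2]
23.75 [0.4467 0.3086 0.2001] [ 0.     0.999 -0.036 -0.   ] [ 0.48  0.41  1.8  -0.    0.93  2.13] 0.08550738176407115 0.0
shift [2.590e-01 2.744e+00 1.000e-03] turn [ 0.     0.    -0.043] 23.75
```

```bash
for i in 1 2; do python3 -m pendant '[{"fingers":1,"x":0.03,"y":0.33,"z":0,"ax":0,"ay":0,"az":0},{"fingers":1,"x":0.06,"y":0.66,"z":0,"ax":0,"ay":0,"az":0},{"fingers":1,"x":0.1,"y":1,"z":0,"ax":0,"ay":0,"az":0},{"fingers":1,"x":0.1,"y":1,"z":0,"ax":0,"ay":0,"az":0}]' >/dev/null; done
python3 -m pendant '[{"fingers":1,"x":0.059,"y":0.33,"z":0,"ax":0,"ay":0,"az":-0.043},{"fingers":1,"x":0.059,"y":0.66,"z":0,"ax":0,"ay":0,"az":-0.043},{"fingers":1,"x":0.059,"y":0.744,"z":0,"ax":0,"ay":0,"az":-0.043},{"fingers":1,"x":0.059,"y":0.744,"z":0,"ax":0,"ay":0,"az":-0.043},{"fingers":1,"x":0.059,"y":0.744,"z":0,"ax":0,"ay":0,"az":-0.043}]'
python3 -c "
from h import *
measure(['stand_pointed']);go(.4557,-.1047,.062,-.004)"
```

```text
t: 25.05
tcp_pos: [0.4558, -0.1035, 0.1999]
eef_rot: [-0.0, 1.0, -0.002, -0.001]
ft_force: [0.6, 0.8, -0.4]
finger_gap: 0.0854
grip_force: 0.0
stand_pointed 0.97 [452.6, 3.3, 150.3, 248.3] rect [ 529.7 -292.5  220.9   92.5] -0.072 pad centre [ 494.8 -290. ] z 0.0132
yellow [ 33  45 119 163] zmax 0.0944 all (array([537.4,  71.6, 128.8,  41.7]), np.float64(0.096)) top [511.4  72.6  53.   31.6] 0.201 mean [0.5127 0.0706 0.093 ] origin [535.9  77.6]
yellow [287  89  58 204] zmax 0.0944 all (array([ 481.5, -104.4,  168.1,   51.4]), np.float64(-0.003)) top [ 455.4 -104.7   56.4   29.7] 0.01 mean [ 0.4575 -0.1049  0.0931] origin [ 480.4 -104.5]
25.15 [ 0.456  -0.1031  0.2002] [-0.     1.    -0.002 -0.   ] [-0.36  0.31  1.97  0.    0.86  1.21] 0.08537099534049998 0.0
shift [-0.001  0.011  0.922] turn [-0.     0.     0.001] 25.15
```

```bash
python3 -m pendant '[{"fingers":1,"x":0,"y":0.011,"z":0.3,"ax":0,"ay":0,"az":0},{"fingers":1,"x":0,"y":0.011,"z":0.6,"ax":0,"ay":0,"az":0},{"fingers":1,"x":0,"y":0.011,"z":0.8,"ax":0,"ay":0,"az":0},{"fingers":1,"x":0,"y":0.011,"z":0.92,"ax":0,"ay":0,"az":0},{"fingers":1,"x":0,"y":0.011,"z":0.92,"ax":0,"ay":0,"az":0},{"fingers":1,"x":0,"y":0.011,"z":0.92,"ax":0,"ay":0,"az":0}]' 50
python3 -m pendant '[{"fingers":-1,"x":0,"y":0,"z":0,"ax":0,"ay":0,"az":0},{"fingers":-1,"x":0,"y":0,"z":0,"ax":0,"ay":0,"az":0},{"fingers":-1,"x":0,"y":0,"z":0,"ax":0,"ay":0,"az":0},{"fingers":-1,"x":0,"y":0,"z":0,"ax":0,"ay":0,"az":0},{"fingers":-1,"x":0,"y":0,"z":0,"ax":0,"ay":0,"az":0},{"fingers":-1,"x":0,"y":0,"z":0,"ax":0,"ay":0,"az":0},{"fingers":-1,"x":0,"y":0,"z":0,"ax":0,"ay":0,"az":0},{"fingers":-1,"x":0,"y":0,"z":0,"ax":0,"ay":0,"az":0}]' 50
python3 -m pendant '[{"fingers":-1,"x":0,"y":0,"z":-0.2,"ax":0,"ay":0,"az":0},{"fingers":-1,"x":0,"y":0,"z":-0.5,"ax":0,"ay":0,"az":0},{"fingers":-1,"x":0,"y":0,"z":-0.8,"ax":0,"ay":0,"az":0},{"fingers":-1,"x":0,"y":0,"z":-0.8,"ax":0,"ay":0,"az":0},{"fingers":-1,"x":0,"y":0,"z":-0.8,"ax":0,"ay":0,"az":0}]'
python3 -c "
from h import *
go(.4895,-.2893,.18,-.071)"
```

```text
t: 25.75
tcp_pos: [0.4563, -0.1054, 0.0629]
eef_rot: [-0.0, 1.0, -0.002, -0.0]
ft_force: [0.1, 0.1, 0.9]
finger_gap: 0.0854
grip_force: 0.0
t: 26.55
tcp_pos: [0.4562, -0.1064, 0.0631]
eef_rot: [0.0, 1.0, -0.003, 0.0]
ft_force: [-1.0, 1.3, 6.8]
finger_gap: 0.0295
grip_force: 51.6
t: 27.05
tcp_pos: [0.4559, -0.1063, 0.1831]
eef_rot: [0.0, 1.0, -0.002, 0.001]
ft_force: [0.4, 0.8, -2.7]
finger_gap: 0.0293
grip_force: 50.9
shift [0.23  1.219 0.022] turn [ 0.    -0.001  0.042] 27.05
```

```bash
python3 -m pendant '[{"fingers":-1,"x":0.06,"y":0.3,"z":0,"ax":0,"ay":0,"az":0},{"fingers":-1,"x":0.12,"y":0.6,"z":0,"ax":0,"ay":0,"az":0},{"fingers":-1,"x":0.18,"y":0.9,"z":0,"ax":0,"ay":0,"az":0},{"fingers":-1,"x":0.23,"y":1,"z":0,"ax":0,"ay":0,"az":0},{"fingers":-1,"x":0.23,"y":1,"z":0,"ax":0,"ay":0,"az":0}]' >/dev/null
python3 -m pendant '[{"fingers":-1,"x":0,"y":0.219,"z":0,"ax":0,"ay":0,"az":0.042},{"fingers":-1,"x":0,"y":0.219,"z":0,"ax":0,"ay":0,"az":0.042},{"fingers":-1,"x":0,"y":0.219,"z":0,"ax":0,"ay":0,"az":0.042},{"fingers":-1,"x":0,"y":0.219,"z":0,"ax":0,"ay":0,"az":0.042}]'
python3 -c "
from h import *
measure(['stand_pointed']);go(.4895,-.2893,.0645,-.071)"
```

```text
t: 27.95
tcp_pos: [0.4893, -0.2879, 0.1819]
eef_rot: [-0.001, 0.999, -0.035, -0.001]
ft_force: [0.2, -0.2, -2.4]
finger_gap: 0.0294
grip_force: 50.9
stand_pointed 0.91 [262.6, 1.6, 113.0, 276.0] rect [ 548.9 -293.5  233.2   90.4] -0.072 pad centre [ 514. -291.] z 0.0121
yellow [262  42 102 352] zmax 0.2134 all (array([ 528.8, -289.8,  137. ,   53.3]), np.float64(0.148)) top [ 488.6 -287.8   56.    30.9] -0.071 mean [ 0.4928 -0.2884  0.2126] origin [ 513.5 -289.6]
28.05 [ 0.4896 -0.2881  0.1823] [-0.     0.999 -0.035 -0.   ] [-0.65  0.47  1.76  0.    0.92  0.99] 0.029646197301541152 50.88482916355133
shift [0.001 0.008 0.786] turn [-0.     0.     0.001] 28.05
```

```bash
python3 -m pendant '[{"fingers":-1,"x":0,"y":0.008,"z":0.3,"ax":0,"ay":0,"az":0},{"fingers":-1,"x":0,"y":0.008,"z":0.6,"ax":0,"ay":0,"az":0},{"fingers":-1,"x":0,"y":0.008,"z":0.7,"ax":0,"ay":0,"az":0},{"fingers":-1,"x":0,"y":0.008,"z":0.76,"ax":0,"ay":0,"az":0},{"fingers":-1,"x":0,"y":0.008,"z":0.79,"ax":0,"ay":0,"az":0},{"fingers":-1,"x":0,"y":0.008,"z":0.79,"ax":0,"ay":0,"az":0},{"fingers":-1,"x":0,"y":0.008,"z":0.79,"ax":0,"ay":0,"az":0}]'
python3 -m pendant '[{"fingers":1,"x":0,"y":0,"z":0,"ax":0,"ay":0,"az":0},{"fingers":1,"x":0,"y":0,"z":0,"ax":0,"ay":0,"az":0},{"fingers":1,"x":0,"y":0,"z":0,"ax":0,"ay":0,"az":0},{"fingers":1,"x":0,"y":0,"z":0,"ax":0,"ay":0,"az":0},{"fingers":1,"x":0,"y":0,"z":0,"ax":0,"ay":0,"az":0},{"fingers":1,"x":0,"y":0,"z":-0.2,"ax":0,"ay":0,"az":0},{"fingers":1,"x":0,"y":0,"z":-0.5,"ax":0,"ay":0,"az":0},{"fingers":1,"x":0,"y":0,"z":-0.8,"ax":0,"ay":0,"az":0},{"fingers":1,"x":0,"y":0,"z":-0.95,"ax":0,"ay":0,"az":0},{"fingers":1,"x":0,"y":0,"z":-0.95,"ax":0,"ay":0,"az":0}]'
python3 -c "
from h import *
measure(['stand_pointed'])
c=camera('scene');cv2.imwrite('pics/end.png',cv2.resize(c['pixels'][140:400,110:480,::-1],(800,562),interpolation=3))"
```

```text
t: 28.75
tcp_pos: [0.49, -0.2906, 0.0651]
eef_rot: [0.0, 0.999, -0.035, 0.001]
ft_force: [0.1, -0.3, -1.2]
finger_gap: 0.0294
grip_force: 50.8
t: 29.75
tcp_pos: [0.4905, -0.2911, 0.21]
eef_rot: [0.002, 0.999, -0.035, 0.002]
ft_force: [-0.2, 0.2, -0.9]
finger_gap: 0.0853
grip_force: 0.0
stand_pointed 0.97 [260.4, 1.9, 104.1, 278.9] rect [ 549.  -293.5  259.6   90.3] -0.072 pad centre [ 514.1 -291. ] z 0.0125
yellow [285  93  57 197] zmax 0.0945 all (array([ 515.8, -293.6,  167.2,   52. ]), np.float64(0.031)) top [ 489.3 -290.    56.8   30. ] -0.066 mean [ 0.4914 -0.2903  0.0931] origin [ 514.2 -291.6]
29.85 [ 0.4894 -0.2903  0.2064] [ 0.     0.999 -0.035  0.   ] [-0.65  0.44  1.73  0.    0.97  0.99] 0.08485123556351666 0.0
```

View pics/end.png

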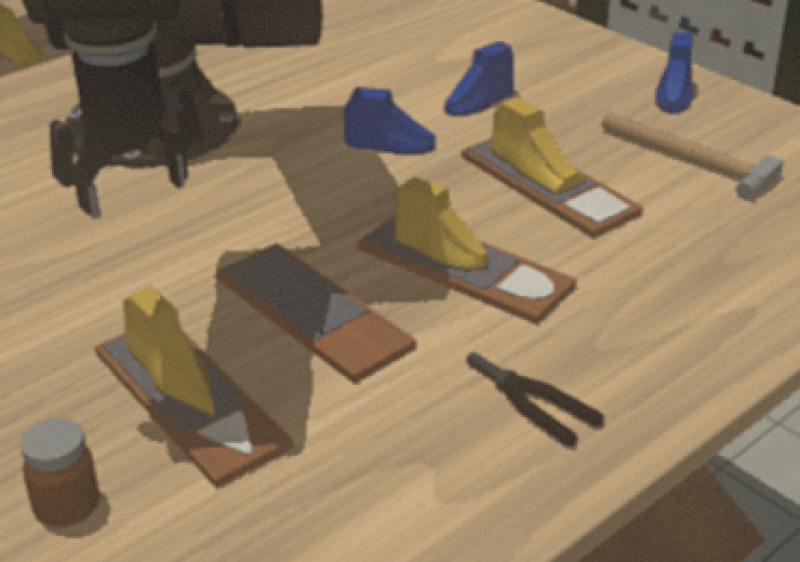

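The final picture shows the pointed last at crop px (165,350), the round at (440,225) and the square at (535,145), each on its matching stand. The spare stand is empty and the hammer, pliers and glue jar haven't moved.

```bash
python3 -c "
from cell import *
print(sign_off())"
```

```text
the job is handed in; nothing more can be done
None
```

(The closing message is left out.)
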